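# Release the copper blanks at the lathe bench

### The arm

A 6-joint arm with a two-finger parallel gripper is mounted at the origin on the work surface. World frame = base frame: x ahead of the robot, y to its left, z up, the work surface at z = 0. Lengths are in m, angles in rad, forces in N, time in s.
With the tool pointing down it reaches from about 0.35 to 0.775 m from the base axis. Payload 5.5 kg.
Tool frame: the origin (TCP) lies between the finger pads; the fingertips stand env.nose_length ahead of it and the grasp point (between the pads) lies 8 mm behind it (env.nose_length is the distance from the TCP to the fingertips, in m); z points along the fingers, y is the direction in which the jaws open and shut (so a half turn about z gives the same grasp; the last joint's range is limited). The gripper opens to 85 mm and grips with 20 to 120 N. Pads are 22 mm wide; open, the fingers measure 114 mm over their backs; the gripper's body (76 mm by 85 mm) begins 54 mm behind the grasp point. The pads swing forward as they close: fully open they stand 13 mm farther back than shut.
Start: joints at [-0.14, 0.313, 0.046, 1.304, 0, 1.431], TCP at [0.575, -0, 0.242] pointing down, gripper open.
Joint ranges: [-2.76, 2.76], [-0.86, 1.69], [-1.03, 1.26], [-2.2, 2.34], [-1.47, 1.5], [-3.14, 3.14]. Speed limits (rad/s): [2.57, 2.57, 3.14, 3.14, 3.14, 3.14].

### API

Orientations are given as a unit quaternion [w, x, y, z].
In Python, from workcell import env gives the robot as it stands. The module is installed in compiled form; this text tells all that it offers.
- The arm moves only by the shell command python3 -m creep 'ROWS' [FORCE]. ROWS is a JSON object of lists of equal length, an entry for each row: "hand": the finger opening in mm, from 0 to 85.4; "delta_pos": the shift along the tool's x, y, z scaled (see below), a list of three; "turn": the turn about the tool's z scaled (see below). In form: {"hand": [hand, ...], "delta_pos": [[dx, dy, dz], ...], "turn": [turn, ...]}. A call has exactly 5 rows; each row shifts and turns the commanded pose from where the row before left it, along the tool's axes as they then stand; what a row does not reach is not made up. The controller multiplies each number of a shift by 0.8 m and each number of a turn by 5 degrees. A row lasts 1/12 s, in which the tool goes at most 41.7 mm and 7.16 degrees, less where a joint would pass 70% of its speed; a pose out of reach is approached as far as the arm can. A call with a number of a shift or a turn outside -1 to 1 is refused whole. A call with a gripper value outside its range is refused whole. The fingers move at their own pace and stop on an object; FORCE is the grip in N (left out, the last holds). Time passes only in rows, so rows that do not move let the fingers close, or fill a call up. It gives the time, the measured TCP pose, the force and the opening at its end, in the units of the state.
- env.get_state(): the state, without advancing time (a new reading comes with each control period).
- env.read_camera(name): name is "scene" or "side" or "wrist"; returns a dict with "pixels" (420x560x3 uint8, red, green, blue), "depth" (420x560 float32, m along the optical axis (not along the pixel's ray), 0 where there is no reading), "fx", "fy", "cx", "cy" (pixels), "D" ([k1, k2, p1, p2, k3] as OpenCV has them; the pictures are not rectified), "origin" and "orientation" of the camera in the world. Camera axes: x right, y down, z forward; pixel columns grow to the right and rows downward; lengths in m; the calibration is good to about 2 mm. A picture is of the moment at which its call begins.
- env.hand_in(): hands the job in, once; it reports no verdict.
Trained networks look in the newest picture that a camera, given by its name, has taken for a name from the list of things; names that differ only in an ending like _2 or _b are one class to them, and where a whole thing is asked for, a point or a joint stands for the part that bears it (a point fixed in the world has none). Each returns a list of dicts, best first, with "score" (0 to 1); they miss things now and then, are a little off and sometimes report something else, mostly with a low value. They report only what shows in the picture. A call takes as long as a camera call.
- env.find_in(camera, target): "location" ([row, column] in pixels, amid what is visible of it).
- env.pinpoint(camera, target): "location" ([row, column] in pixels: a listed point, or the origin of a listed thing).
The state is a dict: "clock": time; "joint_pos": joint angles; "qvel": joint speeds; "tau": joint torques, N m; "tcp_pos": TCP position; "orientation": TCP orientation; "wrist_force": force on the tool from outside, world axes, zero at the start; "ft_torque": the same for the moment, N m; "finger_gap": finger opening in m.
Only numpy, scipy, OpenCV 4.12 (cv2) and the standard library are available. Lean on these libraries where they do the work, as an engineer would, in place of code of your own. Each camera call takes 0.05 s, during which the arm holds its last target.

### The job

Gently press down the black pad on the rocker of the feeder that holds the two copper blanks, so that its gate lifts, and keep it down until both copper blanks have rolled past the gate into the lower end of the chute; then let the rocker come back up so the gate is shut again. Do not touch any blank, keep the steel blanks' gate shut, and leave everything else on the bench where it is.

Things in the scene. Friction and masses are not known exactly. Their poses are not given: they have to be found in the camera images.
- feeder_copper: feeder with the two copper blanks, fixed to the bench; the two feeders are alike and may swap sides. Origin at bench height below the rocker's pivot, z up. Its 33 mm wide aluminium chute with a black floor lies at y = -80 mm along x, walls 14 mm high, sloping 12 degrees from x = +78 (high end) down to an end wall at x = -90 mm. Grey base 170 x 160 x 10 mm, y = -118 to +42 mm. Between base and pad nothing stands.
- lever_copper (a joint): rocker of the copper feeder: steel bar along the feeder's y, pivot 95 mm high between cheeks 105 mm high. 0 = gate shut (rest, level); pressing its pad down raises the value (rad) to the stop at 0.45, gate fully open; blanks pass above about 0.3. A spring shuts it when let go. The pad needs about 2 N to start, up to 5 N at the stop; over 40 N would bend it.
- paddle_copper (a point): centre of the top face of the black press pad (36 x 36 mm) of the copper feeder's rocker, at y = +100 mm of the feeder, x = 0; 107 mm above the bench at rest, 62 mm when fully down (the pad then leans 26 degrees and has shifted 5 mm toward the pivot).
- gate_copper (a point): middle of the lower edge of the gate plate (4 mm thick, 26 mm wide) on the copper feeder's rocker, at x = 0, y = -80 mm of the feeder; 45 mm above the bench when shut (8 mm above the chute floor), about 85 mm when open.
- copper_1: copper blank 1: orange-brown cylinder, 24 mm in diameter, 30 mm long, 0.1 kg, lying across the chute. Origin at its centre; its axes turn as it rolls. At first it waits uphill (+x of the feeder) of the shut gate, against it. With the gate up it rolls by itself to -x within about 1 s and stops at the chute's low end.
- copper_2: copper blank 2: orange-brown cylinder, 24 mm in diameter, 30 mm long, 0.1 kg, lying across the chute. Origin at its centre; its axes turn as it rolls. At first it waits uphill (+x of the feeder) of the shut gate, behind blank 1. With the gate up it rolls by itself to -x within about 1 s and stops at the chute's low end.
- feeder_steel: feeder with the two steel blanks, fixed to the bench; the two feeders are alike and may swap sides. Origin at bench height below the rocker's pivot, z up. Its 33 mm wide aluminium chute with a black floor lies at y = -80 mm along x, walls 14 mm high, sloping 12 degrees from x = +78 (high end) down to an end wall at x = -90 mm. Grey base 170 x 160 x 10 mm, y = -118 to +42 mm. Between base and pad nothing stands.
- lever_steel (a joint): rocker of the steel feeder: steel bar along the feeder's y, pivot 95 mm high between cheeks 105 mm high. 0 = gate shut (rest, level); pressing its pad down raises the value (rad) to the stop at 0.45, gate fully open; blanks pass above about 0.3. A spring shuts it when let go. The pad needs about 2 N to start, up to 5 N at the stop; over 40 N would bend it.
- paddle_steel (a point): centre of the top face of the black press pad (36 x 36 mm) of the steel feeder's rocker, at y = +100 mm of the feeder, x = 0; 107 mm above the bench at rest, 62 mm when fully down (the pad then leans 26 degrees and has shifted 5 mm toward the pivot).
- gate_steel (a point): middle of the lower edge of the gate plate (4 mm thick, 26 mm wide) on the steel feeder's rocker, at x = 0, y = -80 mm of the feeder; 45 mm above the bench when shut (8 mm above the chute floor), about 85 mm when open.
- steel_1: steel blank 1: grey cylinder, 24 mm in diameter, 30 mm long, 0.1 kg, lying across the chute. Origin at its centre; its axes turn as it rolls. At first it waits uphill (+x of the feeder) of the shut gate, against it. With the gate up it rolls by itself to -x within about 1 s; it must stay.
- steel_2: steel blank 2: grey cylinder, 24 mm in diameter, 30 mm long, 0.1 kg, lying across the chute. Origin at its centre; its axes turn as it rolls. At first it waits uphill (+x of the feeder) of the shut gate, behind blank 1. With the gate up it rolls by itself to -x within about 1 s; it must stay.
- oiler: amber glass oil bottle, 32 mm in diameter, 65 mm tall; stands near a rocker, at x = 72 to 90, y = 65 to 80 mm of one of the feeders; origin under its centre.
- eyeglass: black eyeglass (loupe), 34 mm in diameter, 28 mm tall; stands near a rocker, at x = 72 to 90, y = 65 to 80 mm of one of the feeders; origin under its centre.
- collet: brass collet standing upright, 18 mm in diameter, 46 mm tall, between the feeders on the robot's side; origin under its centre.
- file: screwdriver with a wooden handle, 170 mm long, lying beyond the feeders; origin near its middle.
- brush: bench brush, 160 mm long, lying to the right near the robot; origin near its middle.
- dish: white ceramic dish, 70 mm wide, 25 mm tall, beyond the feeders; origin under its centre.
- arbor: steel arbor with a round foot 40 mm wide, 40 mm tall, beyond the feeders; origin under its centre.

How it is judged:
At the end, for the whole second after the job is handed in: Both copper blanks rest (under 0.03 m/s) in the lower part of their chute, centres at least 22 mm downhill of the gate; both rockers are back at rest (under 0.05 rad); the steel blanks are within 12 mm, and everything else loose within 25 mm, of where they started (x of copper_1 in the frame of feeder_copper between -0.09 and -0.022 m and y of copper_1 in the frame of feeder_copper between -0.096 and -0.064 m and z of each of copper_1, copper_2 in the frame of feeder_copper below 0.058 m and linear speed of each of copper_1, copper_2 below 0.03 m/s and x of copper_2 in the frame of feeder_copper between -0.09 and -0.022 m and y of copper_2 in the frame of feeder_copper between -0.096 and -0.064 m and value of joint each of lever_copper, lever_steel below 0.05 rad and distance of each of steel_1, steel_2 from where it was at the start of the episode below 0.012 m and distance of each of oiler, eyeglass, collet, file, brush, dish, arbor from where it was at the start of the episode below 0.025 m); the robot touches nothing.
It fails at once if the fingers or the arm touch a blank (contact force between any of the fingers, the arm and copper_1 above 0.3 N or contact force between any of the fingers, the arm and copper_2 above 0.3 N or contact force between any of the fingers, the arm and steel_1 above 0.3 N or contact force between any of the fingers, the arm and steel_2 above 0.3 N).
It fails at once if a copper blank leaves its chute upwards (lifted or thrown) (z of any of copper_1, copper_2 in the frame of feeder_copper above 0.08 m).
It fails at once if a feeder is pressed with over 40 N (contact force between the fingers and feeder_copper above 40 N or contact force between the fingers and feeder_steel above 40 N).
It fails at once if the gate of the steel blanks is raised or a steel blank leaves its place (value of joint lever_steel above 0.12 rad or distance of any of steel_1, steel_2 from where it was at the start of the episode above 0.012 m).
It fails at once if another object on the bench is pushed away or lifted (distance of any of oiler, eyeglass, collet, file, brush, dish, arbor from where it was at the start of the episode above 0.025 m).
It also fails if it takes over 32 s, if anything falls off the work surface, if the arm or the gripper's body presses on something with over 40 N, if the wrist force passes 120 N, or if a joint passes its speed limit or range.

## Working session

There is one attempt and no reset: what is moved stays moved. The work goes in short steps, Python scripts to look and compute and a shell command to move; the robot and the scene stay as the last step left them, time stands still between calls to the robot, and variables do not carry over. Pictures are saved under pics/ and viewed, and the job is handed in when it is done.

```bash
mkdir -p pics; cat > h.py <<'E'
import numpy as np, cv2
from workcell import env
from scipy.spatial.transform import Rotation as R
def rot(q): return R.from_quat([q[1],q[2],q[3],q[0]]).as_matrix()
def K(c): return np.array([[c["fx"],0,c["cx"]],[0,c["fy"],c["cy"]],[0,0,1.]])
def world(c,r,col,z=None):
    u=cv2.undistortPoints(np.array([[[col,r]]],float),K(c),np.array(c["D"],float))[0,0]
    d=rot(c["orientation"])@np.array([u[0],u[1],1.]); o=np.array(c["origin"])
    if z is None:
        p=c["depth"][int(round(r)),int(round(col))]; return o+d*p
    return o+d*(z-o[2])/d[2]
def pix(c,P):
    Rm=rot(c["orientation"]);rv=cv2.Rodrigues(Rm.T)[0];t=-Rm.T@np.array(c["origin"])
    return cv2.projectPoints(np.array(P,float).reshape(-1,3),rv,t,K(c),np.array(c["D"],float))[0][:,0]
def save(c,n): cv2.imwrite("pics/"+n,c["pixels"][:,:,::-1])
E
python3 - <<'E'
from h import *
s=env.get_state();print({k:np.round(v,3) for k,v in s.items()},env.nose_length)
for n in ["scene","side","wrist"]:
    c=env.read_camera(n);save(c,n+"0.png");print(n,np.round(c["origin"],3))
    for t,z in [("paddle_copper",.107),("paddle_steel",.107),("gate_copper",.045),("gate_steel",.045),("feeder_copper",0),("feeder_steel",0),("copper_1",None),("steel_1",None),("oiler",0),("eyeglass",0),("collet",0)]:
        for d in env.pinpoint(n,t)[:2]:
            r,cc=d["location"];print(n,t,round(d["score"],2),np.round([r,cc]),np.round(world(c,r,cc,z),3))
E
```

```text
{'clock': np.float64(0.0), 'joint_pos': array([-0.14 ,  0.314,  0.045,  1.304, -0.   ,  1.431]), 'qvel': array([-0.   , -0.001, -0.   ,  0.   ,  0.001, -0.001]), 'tau': array([-3.0000e-03, -4.8063e+01,  2.9853e+01,  2.0000e-02, -0.0000e+00,
       -0.0000e+00]), 'tcp_pos': array([0.575, 0.   , 0.241]), 'orientation': array([-0.001,  0.707,  0.707, -0.001]), 'wrist_force': array([-0.026, -0.663, -0.52 ]), 'ft_torque': array([-0.044, -0.026,  0.011]), 'finger_gap': np.float64(0.085)} 0.011
scene [0.786 0.374 0.902]
scene paddle_copper 0.7 [156. 259.] [ 0.515 -0.163  0.107]
scene paddle_copper 0.21 [131. 217.] [ 0.567 -0.284  0.107]
scene paddle_steel 0.98 [340. 355.] [0.573 0.306 0.107]
scene gate_copper 0.88 [130. 218.] [ 0.546 -0.338  0.045]
scene gate_steel 0.88 [281. 300.] [0.584 0.137 0.045]
scene feeder_copper 0.92 [158. 236.] [ 0.538 -0.261  0.   ]
scene feeder_steel 0.63 [316. 320.] [0.581 0.215 0.   ]
scene feeder_steel 0.29 [210. 165.] [ 0.768 -0.208  0.   ]
scene copper_1 0.52 [136. 209.] [ 0.581 -0.315  0.066]
scene copper_1 0.41 [134. 214.] [ 0.565 -0.318  0.06 ]
scene ste
[... 748 characters left out ...]
4. 282.] [ 0.581 -0.334  0.065]
side steel_1 0.42 [252. 220.] [0.619 0.15  0.063]
side oiler 0.46 [207. 258.] [ 0.613 -0.157  0.   ]
side eyeglass 0.56 [301. 187.] [0.662 0.286 0.   ]
side collet 0.65 [244. 311.] [ 0.408 -0.023 -0.   ]
wrist [0.574 0.077 0.374]
wrist paddle_copper 0.67 [346. 213.] [ 0.512 -0.157  0.107]
wrist gate_steel 0.8 [ 46. 285.] [0.585 0.132 0.045]
wrist feeder_copper 0.77 [353. 246.] [ 0.534 -0.262  0.   ]
wrist feeder_steel 0.18 [196. 139.] [ 0.41  -0.027  0.   ]
wrist steel_1 0.68 [ 39. 328.] [0.622 0.133 0.068]
wrist steel_1 0.42 [197. 138.] [ 0.413 -0.026  0.008]
wrist oiler 0.74 [293. 294.] [ 0.601 -0.162  0.   ]
wrist collet 0.55 [198. 139.] [ 0.41 -0.03  0.  ]
```

View pics/scene0.png

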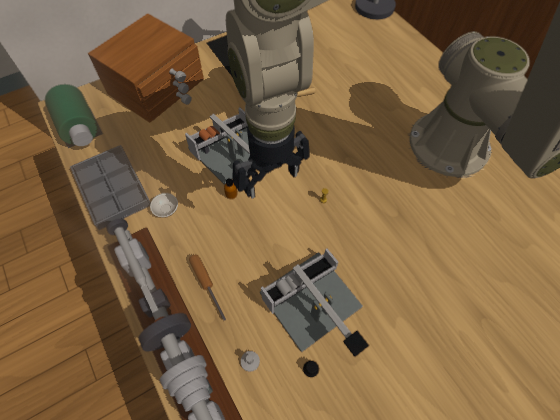

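View pics/wrist0.png

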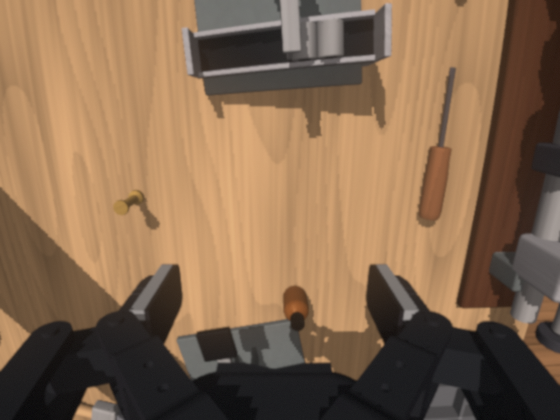

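View pics/side0.png

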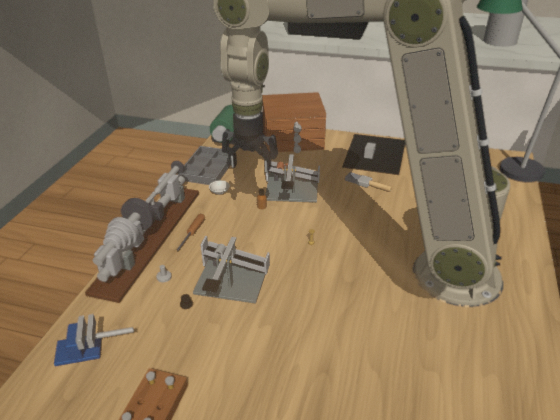

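The copper feeder is the right-hand one (wrist view: its pad at row 346, col 213, with the oiler beside it at about 293, 294). The pad centre is at about (0.516, -0.160) and the feeder's yaw is about 12°. I'll move above it while closing the fingers.

```bash
python3 -m creep '{"hand":[0,0,0,0,0],"delta_pos":[[-0.04,-0.015,0],[-0.04,-0.015,0],[-0.04,-0.015,0],[-0.04,-0.015,0],[-0.02,-0.007,0]],"turn":[0,0,0,0,0]}' 20
python3 -m creep '{"hand":[0,0,0,0,0],"delta_pos":[[0,0,0],[0,0,0],[0,0,0],[0,0,0],[0,0,0]],"turn":[-1,-1,-0.3,0,0]}'
cat > look.py <<'E'
import sys
from h import *
s=env.get_state();print({k:np.round(s[k],4) for k in ["clock","tcp_pos","orientation","wrist_force","finger_gap"]})
est={}
for n in ["wrist","scene","side"]:
    c=env.read_camera(n);save(c,n+sys.argv[1]+".png")
    for t,z in [("paddle_copper",.107),("feeder_copper",0),("gate_copper",.045),("oiler",0),("copper_1",None),("copper_2",None)]:
        for d in env.pinpoint(n,t)[:2]:
            r,cc=d["location"];print(n,t,round(d["score"],2),np.round([r,cc]),np.round(world(c,r,cc,z),3))
E
python3 look.py 1
```

```text
clock: 2.22
tcp_pos: [0.5202, -0.1468, 0.2424]
orientation: [0.0, 0.708, 0.706, -0.0]
wrist_force: [-0.3, 0.2, 0.5]
finger_gap: 0.0257
clock: 2.63
tcp_pos: [0.5214, -0.144, 0.2424]
orientation: [0.0, 0.633, 0.774, 0.0]
wrist_force: [-0.2, -0.2, 0.3]
finger_gap: 0.0001
{'clock': np.float64(2.6333), 'tcp_pos': array([ 0.5214, -0.144 ,  0.2424]), 'orientation': array([1.000e-04, 6.331e-01, 7.740e-01, 1.000e-04]), 'wrist_force': array([-0.1608, -0.152 ,  0.3109]), 'finger_gap': np.float64(0.0001)}
wrist paddle_copper 0.57 [209. 264.] [ 0.514 -0.155  0.107]
wrist feeder_copper 0.55 [262. 264.] [ 0.531 -0.261  0.   ]
wrist oiler 0.64 [203. 336.] [ 0.602 -0.164  0.   ]
wrist copper_1 0.51 [341. 278.] [ 0.523 -0.15   0.277]
wrist copper_2 0.51 [341. 278.] [ 0.523 -0.15   0.277]
scene paddle_copper 0.78 [160. 261.] [ 0.518 -0.15   0.107]
scene paddle_copper 0.55 [ 96. 288.] [ 0.351 -0.296  0.107]
scene feeder_copper 0.94 [158. 239.] [ 0.53  -0.256  0.   ]
scene gate_copper 0.67 [130. 215.] [ 0.555 -0.341  0.045]
scene oiler 0.71 [191. 232.] [ 0.595 -0.173  0.   ]
scene oiler 0.53 [283. 294.] [0.59  0.121 0.   ]
scene copper_1 0.64 [131. 215.] [ 0.562 -0.322  0.065]
scene copper_1 0.44 [136. 206.] [ 0.588 -0.317  0.067]
scene copper_2 0.64 [131. 215.] [ 0.562 -0.322  0.065]
scene copper_2 0.44 [136. 206.] [ 0.588 -0.317  0.067]
side feeder_copper 0.77 [195. 290.] [ 0.532 -0.252 -0.   ]
side gate_copper 0.59 [168. 290.] [ 0.555 -0.344  0.045]
side gate_copper 0.33 [284. 211.] [0.606 0.255 0.045]
side oiler 0.62 [207. 262.] [ 0.6   -0.159  0.   ]
side copper_1 0.46 [163. 283.] [ 0.579 -0.34   0.062]
side copper_2 0.46 [163. 283.] [ 0.579 -0.34   0.062]
```

View pics/wrist1.png

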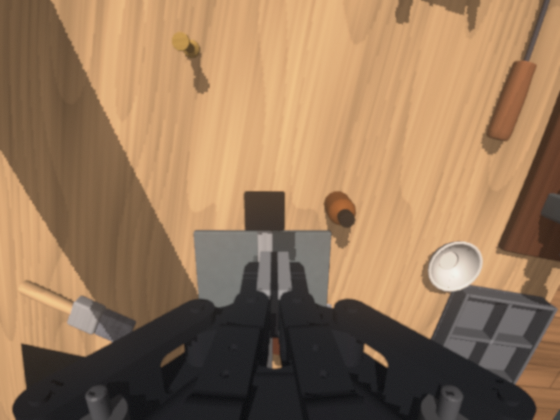

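```bash
python3 - <<'E'
from h import *
c=env.read_camera("wrist")
v,u=np.mgrid[0:420,0:560]
uu=cv2.undistortPoints(np.stack([u.ravel(),v.ravel()],1)[:,None].astype(float),K(c),np.array(c["D"],float))[:,0]
d=np.c_[uu,np.ones(len(uu))]*c["depth"].ravel()[:,None]
P=d@rot(c["orientation"]).T+np.array(c["origin"])
px=c["pixels"].reshape(-1,3).astype(int).sum(1)
m=(abs(P[:,2]-.107)<.006)&(abs(P[:,0]-.516)<.06)&(P[:,1]>-.25)&(P[:,1]<-.1)
print(m.sum())
mm=m&(px<150)
p=P[mm];print(len(p),p.mean(0),np.median(p[:,2]));r=np.c_[u.ravel(),v.ravel()][mm];print(r.min(0),r.max(0))
print(cv2.minAreaRect((p[:,:2]*1000).astype(np.float32)))
E
```

```text
1622
0 [nan nan nan] nan<stdin>:11: RuntimeWarning: Mean of empty slice.
  ret = um.true_divide(
  return _methods._mean(a, axis=axis, dtype=dtype,
  ret = ret.dtype.type(ret / rcount)
Traceback (most recent call last):
ValueError: zero-size array to reduction operation minimum which has no identity
```

The wrist view shows the pad square with the view, at rows 192–231 and cols 245–285. The closed fingers are just below it, at about cols 245–310. I'll locate it by depth.

```bash
python3 - <<'E'
from h import *
c=env.read_camera("wrist")
for r,cc in [(211,265),(196,249),(196,281),(227,249),(227,281)]: print(np.round(world(c,r,cc),4), np.round(world(c,r,cc,.107),4))
q=np.array([world(c,r,cc,.107) for r,cc in [(191.5,244.5),(191.5,285.5),(231.5,285.5),(231.5,244.5)]])
print(q.round(4),q.mean(0))
s=env.get_state();p=q.mean(0);Rm=rot(s["orientation"]);print("tool offset mm",Rm.T@(p-s["tcp_pos"])*1000, np.array(s["tcp_pos"]))
E
```

```text
[ 0.5155 -0.1567  0.1066] [ 0.5155 -0.1566  0.107 ]
[ 0.4994 -0.1459  0.1072] [ 0.4994 -0.146   0.107 ]
[ 0.5264 -0.1404  0.1073] [ 0.5264 -0.1405  0.107 ]
[ 0.5045 -0.1745  0.1059] [ 0.5045 -0.1741  0.107 ]
[ 0.5323 -0.1685  0.1067] [ 0.5323 -0.1684  0.107 ]
[[ 0.4949 -0.1428  0.107 ]
 [ 0.5293 -0.1358  0.107 ]
 [ 0.5371 -0.1718  0.107 ]
 [ 0.5013 -0.1791  0.107 ]] [ 0.51565947 -0.15737283  0.107     ]
tool offset mm [-11.9279368   -8.32958349 135.34308569] [ 0.52142946 -0.14402211  0.24234354]
```

```bash
python3 -m creep '{"hand":[0,0,0,0,0],"delta_pos":[[-0.0125,-0.01,0.03],[0,0,0.04],[0,0,0.04],[0,0,0.02],[0,0,0]],"turn":[0,0,0,0,0]}'
python3 -m creep '{"hand":[0,0,0,0,0],"delta_pos":[[0,0,0],[0,0,0],[0,0,0],[0,0,0],[0,0,0]],"turn":[0,0,0,0,0]}'
python3 - <<'E'
from h import *
s=env.get_state();Rm=rot(s["orientation"]);print(np.array(s["tcp_pos"]),"to pad:",Rm.T@(np.array([.5157,-.1574,.107])-s["tcp_pos"])*1000)
c=env.read_camera("wrist");save(c,"w2.png")
E
```

```text
clock: 4.2
tcp_pos: [0.5128, -0.1542, 0.1342]
orientation: [-0.004, 0.633, 0.774, -0.001]
wrist_force: [-0.4, 0.3, -0.1]
finger_gap: 0.0
clock: 4.62
tcp_pos: [0.5164, -0.1558, 0.1396]
orientation: [0.001, 0.633, 0.774, 0.0]
wrist_force: [-0.4, -0.3, -0.6]
finger_gap: 0.0003
[ 0.51639737 -0.15575089  0.1396124 ] to pad: [-1.43031025 -1.0770881  32.61239954]
```

View pics/w2.png

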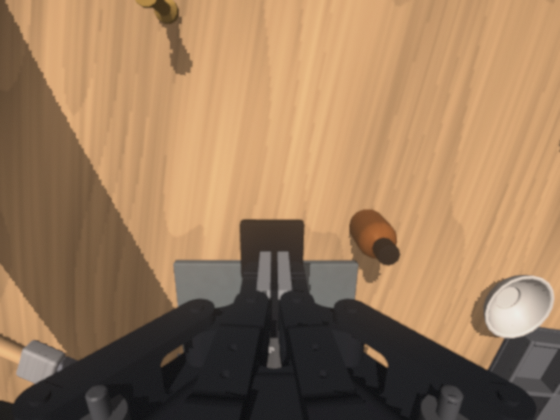

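The fingertips are centred on the pad (cols 257–290, pad 241–303). Now I'll press slowly.

```bash
python3 -m creep '{"hand":[0,0,0,0,0],"delta_pos":[[0,0,0.01],[0,0,0.01],[0,0,0.01],[0,0,0.01],[0,0,0.005]],"turn":[0,0,0,0,0]}'
python3 -m creep '{"hand":[0,0,0,0,0],"delta_pos":[[0,0,0.005],[0,0,0.005],[0,0,0],[0,0,0],[0,0,0]],"turn":[0,0,0,0,0]}'
```

```text
clock: 5.08
tcp_pos: [0.5154, -0.155, 0.1009]
orientation: [-0.0, 0.633, 0.774, 0.0]
wrist_force: [0.7, 2.6, 2.1]
finger_gap: -0.0006
clock: 5.5
tcp_pos: [0.5155, -0.1554, 0.0945]
orientation: [0.0, 0.633, 0.774, -0.0]
wrist_force: [-0.5, 1.2, 2.5]
finger_gap: -0.0004
```

```bash
python3 -m creep '{"hand":[0,0,0,0,0],"delta_pos":[[0,0,0.006],[0,0,0.006],[0,0,0.006],[0,0,0],[0,0,0]],"turn":[0,0,0,0,0]}'
python3 -m creep '{"hand":[0,0,0,0,0],"delta_pos":[[0,0,0],[0,0,0],[0,0,0],[0,0,0],[0,0,0]],"turn":[0,0,0,0,0]}'
python3 look.py 3 | grep -E "copper_1|gate"
```

```text
clock: 5.92
tcp_pos: [0.5156, -0.1554, 0.0796]
orientation: [-0.0, 0.633, 0.774, 0.0]
wrist_force: [0.5, -0.2, 3.7]
finger_gap: 0.0
clock: 6.33
tcp_pos: [0.5156, -0.1553, 0.08]
orientation: [0.0, 0.633, 0.774, 0.0]
wrist_force: [-0.2, 0.0, 4.2]
finger_gap: 0.0003
scene gate_copper 0.63 [120. 214.] [ 0.539 -0.375  0.045]
scene gate_copper 0.17 [281. 294.] [0.596 0.131 0.045]
scene copper_1 0.56 [120. 240.] [ 0.479 -0.339  0.042]
side gate_copper 0.49 [193. 288.] [ 0.524 -0.194  0.045]
side copper_1 0.6 [189. 283.] [ 0.524 -0.143  0.094]
side copper_1 0.56 [172. 316.] [ 0.468 -0.347  0.04 ]
```

```bash
python3 - <<'E'
import cv2,numpy as np
a=cv2.resize(cv2.imread("pics/scene3.png")[80:220,150:330],None,fx=3,fy=3)
b=cv2.resize(cv2.imread("pics/side3.png")[120:220,220:340],None,fx=3.2,fy=3.2)
o=np.zeros((420,800,3),np.uint8);a=a[:420,:416];o[:a.shape[0],:a.shape[1]]=a;o[:b.shape[0],416:416+b.shape[1]]=b
cv2.imwrite("pics/m3.png",o)
E
```

```text
(no output)
```

View pics/m3.png

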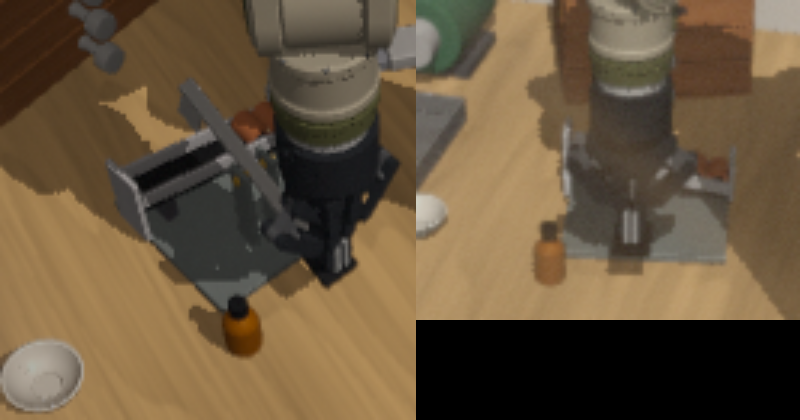

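The rocker is tilted and the uphill part of the chute is empty. Two orange blanks lie at the low end (crop positions about (247,125) and (268,112), beyond the gate). Now I'll let the rocker up gently.

```bash
python3 -m creep '{"hand":[0,0,0,0,0],"delta_pos":[[0,0,-0.01],[0,0,-0.01],[0,0,-0.01],[0,0,-0.01],[0,0,-0.01]],"turn":[0,0,0,0,0]}'
python3 -m creep '{"hand":[0,0,0,0,0],"delta_pos":[[0,0,-0.02],[0,0,-0.04],[0,0,-0.04],[0,0,-0.04],[0,0,-0.02]],"turn":[0,0,0,0,0]}'
python3 -m creep '{"hand":[0,0,0,0,0],"delta_pos":[[0.03,0,0],[0.045,0,0],[0.045,0,0],[0.045,0,0],[0.03,0,0]],"turn":[0,0,0,0,0]}'
python3 -m creep '{"hand":[0,0,0,0,0],"delta_pos":[[0,0,0],[0,0,0],[0,0,0],[0,0,0],[0,0,0]],"turn":[0,0,0,0,0]}'
python3 look.py 4
python3 - <<'E'
import cv2,numpy as np
a=cv2.resize(cv2.imread("pics/scene4.png")[80:220,150:290],None,fx=3,fy=3)
b=cv2.resize(cv2.imread("pics/side4.png")[120:220,220:340],None,fx=3.1,fy=3.1)
o=np.zeros((420,800,3),np.uint8);o[:a.shape[0],:a.shape[1]]=a;o[:b.shape[0],422:422+b.shape[1]]=b
cv2.imwrite("pics/m4.png",o)
E
```

```text
clock: 7.8
tcp_pos: [0.5155, -0.1558, 0.1209]
orientation: [0.0, 0.633, 0.774, -0.0]
wrist_force: [-0.4, -0.4, 0.4]
finger_gap: -0.0003
clock: 8.22
tcp_pos: [0.5168, -0.1564, 0.2527]
orientation: [0.003, 0.633, 0.774, 0.0]
wrist_force: [1.6, 0.1, 0.2]
finger_gap: 0.0001
clock: 8.63
tcp_pos: [0.4836, -0.0006, 0.2487]
orientation: [0.0, 0.632, 0.775, 0.0]
wrist_force: [0.2, -0.1, 0.7]
finger_gap: -0.0002
clock: 9.05
tcp_pos: [0.4849, -0.0037, 0.2479]
orientation: [0.0, 0.633, 0.774, -0.0]
wrist_force: [-0.3, -0.4, 0.0]
finger_gap: 0.0
{'clock': np.float64(9.05), 'tcp_pos': array([ 0.4849, -0.0037,  0.2479]), 'orientation': array([ 1.000e-04,  6.334e-01,  7.739e-01, -1.000e-04]), 'wrist_force': array([-0.3204, -0.3946,  0.0379]), 'finger_gap': np.float64(0.0)}
wrist paddle_copper 0.86 [343. 272.] [ 0.514 -0.159  0.107]
wrist feeder_copper 0.65 [ 76. 442.] [0.648 0.143 0.   ]
wrist oiler 0.62 [301. 333.] [ 0.599 -0.163  0.   ]
scene paddle_copper 0.88 [155. 260.] [ 0.512 -0.164  0.107]
scene paddle_copper 0.21 [ 97. 287.] [ 0.356 -0.293  0.107]
scene feeder_copper 0.94 [160. 237.] [ 0.53
[... 198 characters left out ...]
43 [122. 237.] [ 0.489 -0.333  0.049]
scene copper_2 0.6 [125. 234.] [ 0.502 -0.331  0.045]
scene copper_2 0.43 [122. 237.] [ 0.489 -0.333  0.049]
side paddle_copper 0.76 [181. 287.] [ 0.52  -0.171  0.107]
side paddle_copper 0.22 [170. 309.] [ 0.47  -0.252  0.107]
side feeder_copper 0.87 [195. 287.] [ 0.543 -0.249  0.   ]
side feeder_copper 0.64 [257. 238.] [ 0.594  0.088 -0.   ]
side oiler 0.57 [193. 288.] [ 0.541 -0.258  0.   ]
side oiler 0.46 [207. 260.] [ 0.606 -0.158  0.   ]
side copper_1 0.55 [171. 316.] [ 0.467 -0.351  0.042]
side copper_1 0.39 [169. 312.] [ 0.498 -0.425  0.001]
side copper_2 0.55 [171. 316.] [ 0.467 -0.351  0.042]
side copper_2 0.39 [169. 312.] [ 0.498 -0.425  0.001]
```

View pics/m4.png

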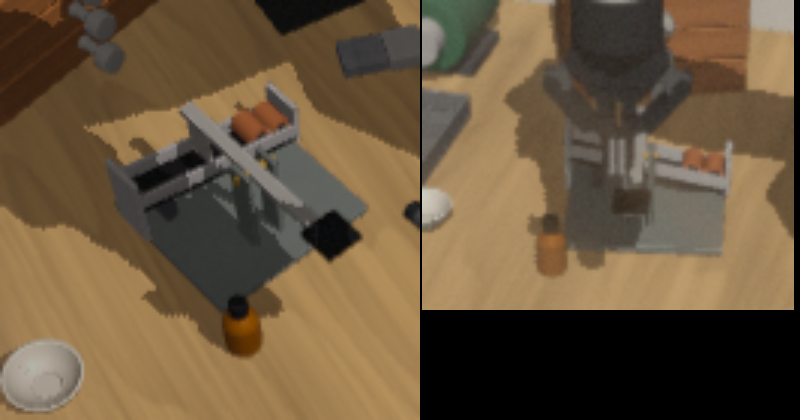

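View pics/scene4.png

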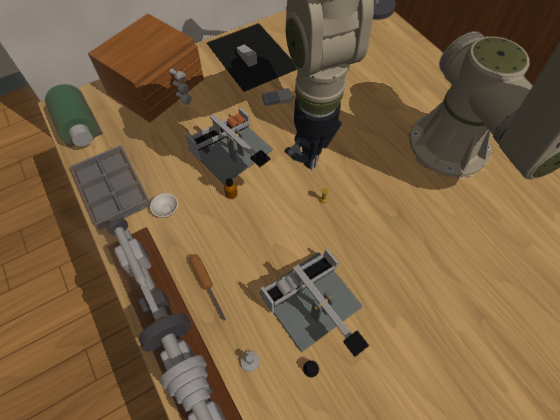

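The pictures show both copper blanks together at the low end (scene about (233,122) and (239,118) col,row). The rocker is level and the gate shut, and the steel blanks and the other things in view are where they were. Handing in.

```bash
python3 -c "
from workcell import env
print(env.hand_in())"
```

```text
the job is handed in; nothing more can be done
None
```

I pressed the copper feeder's pad with closed fingers until both copper blanks had rolled to the low end of the chute. I then let the rocker up slowly, backed the arm away and handed the job in at about 9 s. The interface gives no verdict.

- **Force:** the force readings, taken at the end of each move, never passed about 4.2 N; the limit is 40 N.
- **Copper feeder:** the last pictures show both copper blanks at the low end of the chute, the rocker level and its gate shut.
- **Rest of the bench:** the steel blanks and their rocker look unmoved, as do the oiler, eyeglass, collet, screwdriver, dish and arbor. I judged this by eye and did not measure their distances. I did not check the brush separately.
- **Disagreements:** a few network detections were wrong, such as low-score duplicates of the copper pad and the oiler reported at the wrong place. The pad position from image corners and depth agreed with the networks to within about 1 cm, and I used the measured one.

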